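Count along the divider rack and push the spring barrel into the third gap

TASK

Count the gaps of the parts rack by touch: run a closed fingertip along the tops of its dividers from the end where the ball-topped post stands, touching the first, second, third and fourth divider in turn. Then push the brass spring barrel, which stands on the rack's apron, along the apron and into the third gap from that end (the one between the third and fourth dividers) until it rests fully home against the back wall. Only touch and push: do not pinch, lift or tip the barrel, do not push it into another gap or off the rack, and leave everything else where it is.

Things in the scene. Friction and masses are not known exactly. Their poses are not given: they have to be found in the camera images.
- rack: Fixed wooden parts rack, turned up to 14 degrees. Origin: underside of its board, below the middle of the dividers' front ends; x points from the open front (robot side) into the gaps, y left, z up. Board 12 mm thick, x -110 to +110, y -200 to +200 mm. Seven dividers, x 0 to 60 mm, at y = +162, +108, +54, 0, -54, -108, -162 mm, make six gaps, 46 mm clear. In front of them is the flat apron, no lip.
- back_wall (a point): Point on the front face of the rack's back wall at its middle (rack x 60, y 0), 13 mm above the board's top. The wall, 26 mm high, closes the far end of all the gaps: a barrel fully home touches it, its axis then at rack x 41 mm.
- ball_post: Fixed brass post with a 32 mm ball on top, 46 mm tall, standing on the rack's board at a back corner (rack x 88 mm, rack y +182 or -182 mm, left or right changes). Origin at its foot. The count starts at the divider nearest it: its rack y sign tells the end.
- flat_post: Fixed plain brass stub, 14 mm wide and 8 mm tall, with a flat top, on the other back corner of the board. Origin at its foot.
- barrel_mid (a point): Loose brass spring barrel: an upright drum 38 mm in diameter, 26 mm tall, a bright steel lid and a small square arbor stub (6 mm wide, 10 mm tall) on top; about 0.2 kg; it slides on the board. The only loose thing on the apron, its axis 45 to 60 mm in front of the dividers' front ends, anywhere along them. The point is the drum's centre, 13 mm above the board's top.
- div_a: Divider 1 of 7 counted from the rack's +y end (so 7 from the -y end), fixed. A 5 mm wooden fin 60 mm deep along the rack's x, capped by a round brass bar 8 mm thick whose top is 32 mm above the board's top. Origin: front end of the fin at the height of the board's top; 32 mm up from it and 30 mm along rack x is the middle of its top. Rigid.
- div_b: Divider 2 of 7 counted from the rack's +y end (so 6 from the -y end), fixed. A 5 mm wooden fin 60 mm deep along the rack's x, capped by a round brass bar 8 mm thick whose top is 32 mm above the board's top. Origin: front end of the fin at the height of the board's top; 32 mm up from it and 30 mm along rack x is the middle of its top. Rigid.
- div_c: Divider 3 of 7 counted from the rack's +y end (so 5 from the -y end), fixed. A 5 mm wooden fin 60 mm deep along the rack's x, capped by a round brass bar 8 mm thick whose top is 32 mm above the board's top. Origin: front end of the fin at the height of the board's top; 32 mm up from it and 30 mm along rack x is the middle of its top. Rigid.
- div_d: Divider 4 of 7 counted from the rack's +y end (so 4 from the -y end), fixed. A 5 mm wooden fin 60 mm deep along the rack's x, capped by a round brass bar 8 mm thick whose top is 32 mm above the board's top. Origin: front end of the fin at the height of the board's top; 32 mm up from it and 30 mm along rack x is the middle of its top. Rigid.
- div_e: Divider 5 of 7 counted from the rack's +y end (so 3 from the -y end), fixed. A 5 mm wooden fin 60 mm deep along the rack's x, capped by a round brass bar 8 mm thick whose top is 32 mm above the board's top. Origin: front end of the fin at the height of the board's top; 32 mm up from it and 30 mm along rack x is the middle of its top. Rigid.
- div_f: Divider 6 of 7 counted from the rack's +y end (so 2 from the -y end), fixed. A 5 mm wooden fin 60 mm deep along the rack's x, capped by a round brass bar 8 mm thick whose top is 32 mm above the board's top. Origin: front end of the fin at the height of the board's top; 32 mm up from it and 30 mm along rack x is the middle of its top. Rigid.
- div_g: Divider 7 of 7 counted from the rack's +y end (so 1 from the -y end), fixed. A 5 mm wooden fin 60 mm deep along the rack's x, capped by a round brass bar 8 mm thick whose top is 32 mm above the board's top. Origin: front end of the fin at the height of the board's top; 32 mm up from it and 30 mm along rack x is the middle of its top. Rigid.
- pulley: Bystander: loose brass pulley 36 mm across, 20 mm tall, lying in the outermost gap at the rack's +y end. Origin under its centre.
- collar: Bystander: loose bronze collar 34 mm across, 16 mm tall, in the next-to-outermost gap at the rack's -y end. Origin under its centre.
- pinion: Bystander: loose small steel wheel 40 mm across with a hub, 22 mm tall, in the outermost gap at the rack's -y end. Origin under its centre.
- jar: Bystander: green glass jar with a metal lid, 72 mm across, 100 mm tall, on the table left of the rack. Origin under its centre.
- brush_holder: Bystander: nickel cup 68 mm across and 75 mm tall with three brushes standing to 175 mm, on the table left of the rack. Origin under its centre.
- great_wheel: Bystander: toothed, spoked brass wheel 95 mm across, hub 14 mm tall with a thin arbor up to 44 mm, lying on the table right of the rack. Origin under its centre.
- bezel: Bystander: bronze bezel ring 150 mm across, 10 mm thick, lying on the table right of the rack. Origin under its centre.
Not all that is in view belongs to the job. What is shaped like the part that bears barrel_mid but blue or turquoise is not meant.

How it is judged (in metres and radians):
On the way, in this order (a step that is already met when the one before it is completed fails the run):
1. a finger touches the first divider from the ball-post end (((y of ball_post in the frame of rack above 0 m and contact force between the fingers and div_a above 0.3 N) or (not (y of ball_post in the frame of rack above 0 m) and contact force between the fingers and div_g above 0.3 N))), for 0.04 s.
2. a finger touches the second divider from the ball-post end (((y of ball_post in the frame of rack above 0 m and contact force between the fingers and div_b above 0.3 N) or (not (y of ball_post in the frame of rack above 0 m) and contact force between the fingers and div_f above 0.3 N))), for 0.04 s.
3. a finger touches the third divider from the ball-post end (((y of ball_post in the frame of rack above 0 m and contact force between the fingers and div_c above 0.3 N) or (not (y of ball_post in the frame of rack above 0 m) and contact force between the fingers and div_e above 0.3 N))), for 0.04 s.
4. a finger touches the fourth divider from the ball-post end (((y of ball_post in the frame of rack above 0 m and contact force between the fingers and div_d above 0.3 N) or (not (y of ball_post in the frame of rack above 0 m) and contact force between the fingers and div_d above 0.3 N))), for 0.04 s.
5. the barrel has been pushed home in the third gap (x of barrel_mid in the frame of rack above 0.035 m and ((y of ball_post in the frame of rack above 0 m and y of barrel_mid in the frame of rack between 0.015 and 0.039 m) or (not (y of ball_post in the frame of rack above 0 m) and y of barrel_mid in the frame of rack between -0.039 and -0.015 m)) and angle between barrel's own z axis and vertical below 0.12 rad and height (world z) of barrel_mid below 0.03 m), for 0.2 s.
At the end, for the whole second after the job is handed in: The barrel stands upright (within about 7 degrees) on the rack's board in the third gap from the ball-post end, its axis within 12 mm of the gap's middle line and its drum within 6 mm of the back wall, at rest; all bystanders within 15 mm of where they were (all of step 5 and linear speed of barrel below 0.01 m/s and distance of each of pulley, collar, pinion, jar, brush_holder, great_wheel, bezel from where it was at the start of the episode below 0.015 m); the robot touches nothing.
It fails at once if the barrel is lifted, more than 8 mm above the board (height (world z) of barrel_mid above 0.033 m).
It fails at once if the barrel is tipped over by more than 30 degrees (angle between barrel's own z axis and vertical above 0.5 rad).
It fails at once if the barrel falls off the rack (height (world z) of barrel_mid below 0.017 m).
It fails at once if the barrel is pushed into another gap (x of barrel_mid in the frame of rack above 0.012 m and ((y of ball_post in the frame of rack above 0 m and (y of barrel_mid in the frame of rack above 0.054 m or y of barrel_mid in the frame of rack below 0 m)) or (not (y of ball_post in the frame of rack above 0 m) and (y of barrel_mid in the frame of rack below -0.054 m or y of barrel_mid in the frame of rack above 0 m)))).
It fails at once if a bystander is disturbed (moved more than 25 mm) (distance of any of pulley, collar, pinion, jar, brush_holder, great_wheel, bezel from where it was at the start of the episode above 0.025 m).
It also fails if it takes over 61 s, if anything falls off the work surface, if the arm or the gripper's body presses on something with over 40 N, if the wrist force passes 120 N, or if a joint passes its speed limit or range.

ROBOT

A 6-joint arm with a two-finger parallel gripper is mounted at the origin on the work surface. World frame = base frame: x ahead of the robot, y to its left, z up, the work surface at z = 0. Lengths are in m, angles in degrees, forces in N, time in s.
With the tool pointing down it reaches from about 0.275 to 1 m from the base axis. Payload 8.4 kg.
Tool frame: the origin (TCP) lies between the finger pads; the fingertips stand 17 mm ahead of it and the grasp point (between the pads) lies 2 mm behind it; z points along the fingers, y is the line along which they close (so a half turn about z gives the same grasp; the last joint's range is limited). The gripper opens to 85 mm and grips with 20 to 120 N. Pads are 22 mm wide; open, the fingers measure 114 mm over their backs; the gripper's body (76 mm by 85 mm) begins 54 mm behind the grasp point. The pads swing forward as they close: fully open they stand 13 mm farther back than shut.
Start: joints at [-68.491, 20.225, 93.587, -0, 66.188, -0.138], TCP at [0.231, -0.581, 0.248] pointing down, gripper open.
Joint ranges: [-150.9, 150.9], [-52.94, 120.26], [3.33, 152.33], [-74.26, 254.26], [0, 154.13], [-172.89, 172.89]. Speed limits (degrees/s): [127.2, 127.2, 159.86, 180, 180, 180].

INTERFACE

Orientations are given as a 3x3 rotation matrix whose columns are the frame's x, y, z axes.
In Python, from cell import status, eyes, env gives the robot as it stands.
- The arm moves only by the shell command python3 -m creep 'ROWS'. ROWS is JSON, a list of rows, each a list of 3 entries, a list of its own where there are three numbers: the turn, a rotation vector about the world's x, y, z scaled (see below), then the shift along the world's x, y, z scaled (see below), then the closure, from -1 (fully open) to 1 (shut). In form: [[[wx, wy, wz], [dx, dy, dz], jaw], ...]. A call has 1 to 10 rows; each row shifts and turns the commanded pose from where the row before left it; what a row does not reach is not made up. The controller multiplies each number of a shift by 100 cm and each number of a turn by pi/4 rad. A row lasts 1/12 s, in which the tool goes at most 41.7 mm and 7.16 degrees, less where a joint would pass 70% of its speed; a pose out of reach is approached as far as the arm can. A call with a number of a shift or a turn outside -1 to 1 is refused whole. A call with a gripper value outside its range is refused whole. The fingers move at their own pace and stop on an object; the grip force is fixed at half the most. Time passes only in rows, so rows that do not move let the fingers close. It gives the time, the measured TCP pose, the force, the opening and the grip force at its end, in the units of the state.
- status.state(): the state, without advancing time (a new reading comes with each control period).
- eyes.camera(name): name is "scene" or "top" or "wrist"; returns the picture (384x512x3 uint8, red, green, blue); there is no depth.
- eyes.camera_model(name): a dict with "mtx" (3x3 intrinsics, pixels), "xyz" and "attitude" of the camera in the world. Camera axes: x right, y down, z forward; pixel columns grow to the right and rows downward; lengths in m; the calibration is good to about 2 mm. The wrist camera is an equidistant fisheye: a pixel r from the principal point sees the ray r / f radians off the axis. A picture is of the moment at which its call begins: read the wrist's pose just before it. camera_model takes no time and is no camera call; for the wrist camera it gives the pose at the moment of the call.
- env.close_job(): hands the job in; it is judged then, once.
Trained networks look in the newest picture that a camera, given by its name, has taken for a name from the list of things; names that differ only in an ending like _2 or _b are one class to them, and where a whole thing is asked for, a point or a joint stands for the part that bears it (a point fixed in the world has none). Each returns a list of dicts, best first, with "confidence" (0 to 1); they miss things now and then, are a little off and sometimes report something else, mostly with a low value. They report only what shows in the picture. A call takes as long as a camera call. They do not tell look-alikes from the thing itself.
- eyes.spot_in(query, camera): "position" ([x, y, z] in m, in world coordinates, good to about 4 mm: the middle of the surface that is visible of it).
- eyes.cut_out(query, camera): "region" (384x512 bool, what is visible of it).
The state is a dict: "time": time; "q": joint angles; "joint_vel": joint speeds; "joint_efforts": joint torques, N m; "tcp_pos": TCP position; "orientation": TCP orientation; "force": force on the tool from outside, world axes, zero at the start; "torque": the same for the moment, N m; "opening": finger opening in m; "grasp_force": force on a finger pad.
Only numpy, scipy, OpenCV 4.12 (cv2) and the standard library are available. Lean on these libraries where they do the work, as an engineer would, in place of code of your own. Each camera call takes 0.05 s, during which the arm holds its last target. There are 200 camera calls.

## Working session

There is one attempt and no reset: what is moved stays moved. The work goes in short steps, Python scripts to look and compute and a shell command to move; the robot and the scene stay as the last step left them, time stands still between calls to the robot, and variables do not carry over. Pictures are saved under pics/ and viewed, at most 10 in all, crops included, and the job is handed in when it is done.

```bash
mkdir -p pics
cat > h.py <<'E'
import numpy as np, cv2
from cell import status, eyes, env
def save(c,n):
    im=eyes.camera(c); cv2.imwrite(f'pics/{n}.png',im[:,:,::-1]); return im
def pix2world(c,u,v,z):
    m=eyes.camera_model(c); K=np.array(m['mtx']); R=np.array(m['attitude']); t=np.array(m['xyz'])
    d=R@np.linalg.solve(K,[u,v,1]); return t+d*(z-t[2])/d[2]
E
python3 - <<'E'
from h import *
save('top','top0'); save('scene','scene0')
for c in ('top','scene'):
  for n in ['rack','ball_post','flat_post','barrel_mid','div_a','pulley','collar','pinion','jar','great_wheel']:
    r=eyes.spot_in(n,c); print(c,n,[(np.round(x['position'],3).tolist(),round(x['confidence'],2)) for x in r[:8]])
s=status.state(); print(s)
m=eyes.camera_model('top'); print(m)
E
```

```text
top rack [([0.524, -0.036, 0.014], 0.8)]
top ball_post [([0.638, -0.411, 0.008], 0.75), ([0.642, 0.123, 0.051], 0.63)]
top flat_post [([0.569, 0.004, 0.039], 0.34)]
top barrel_mid [([0.56, -0.048, 0.043], 0.47)]
top div_a [([0.568, 0.003, 0.041], 0.5), ([0.538, -0.15, 0.047], 0.37), ([0.532, -0.209, 0.043], 0.37)]
top pulley [([0.585, 0.085, 0.031], 0.4)]
top collar [([0.55, -0.128, 0.029], 0.61)]
top pinion []
top jar [([0.416, 0.375, 0.092], 0.73)]
top great_wheel [([0.408, -0.395, 0.002], 0.64)]
scene rack [([0.538, -0.068, 0.02], 0.87), ([0.64, 0.375, 0.062], 0.73), ([0.606, -0.385, 0.01], 0.27)]
scene ball_post [([0.54, -0.181, 0.016], 0.71), ([0.652, 0.112, 0.051], 0.47)]
scene flat_post []
scene barrel_mid [([0.324, 0.13, 0.027], 0.56), ([0.327, -0.182, 0.028], 0.5), ([0.333, -0.11, 0.027], 0.45), ([0.483, -0.062, 0.042], 0.44)]
scene div_a [([0.578, 0.053, 0.035], 0.7), ([0.572, 0.009, 0.036], 0.67), ([0.563, -0.049, 0.038], 0.58), ([0.533, -0.21, 0.044], 0.57), ([0.59, 0.111, 0.038], 0.48)]
scene pulley [([0.594, 0.085, 0.033], 0.51)]
scene collar [([0.554, -0.128, 0.026], 0
[... 649 characters left out ...]
01,  3.68913305e-01,  2.40014426e-05],
       [ 3.68913306e-01, -9.29463808e-01, -4.15022279e-05],
       [ 6.99774814e-06,  4.74292704e-05, -9.99999999e-01]]), 'force': array([-0.47496547,  0.37493688, -0.44856225]), 'torque': array([-0.00587119, -0.03035783, -0.03507973]), 'grasp_force': 0.0, 'opening': 0.08560018238443282}
{'mtx': array([[359.05318137,   0.        , 250.70088769],
       [  0.        , 359.05318137, 188.06130264],
       [  0.        ,   0.        ,   1.        ]]), 'xyz': array([0.35094893, 0.00617103, 1.25473971]), 'attitude': array([[-0.0063635 , -0.99127032,  0.13169149],
       [-0.99987793,  0.00442817, -0.01498362],
       [ 0.01426967, -0.13177076, -0.9911775 ]])}
```

Run:
```python
import cv2
a=cv2.imread('pics/top0.png')
cv2.imwrite('pics/topc.png',cv2.resize(a[60:240,140:400],None,fx=3,fy=3,interpolation=cv2.INTER_CUBIC))
```

```text
(no output)
```

View pics/topc.png

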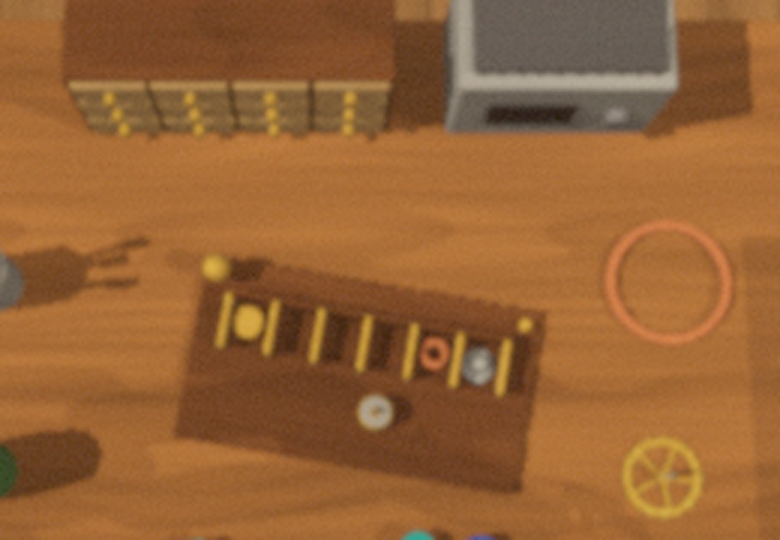

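View pics/scene0.png

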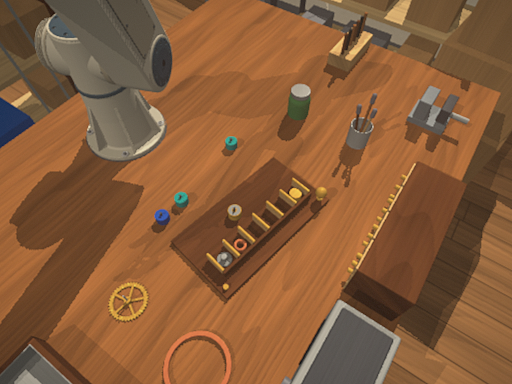

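The pictures show the ball post at the +y (left) end (crop 215,267), and seven brass bars running from crop (225,320) to (505,368). The steel-lidded barrel is at crop (375,412), and turquoise and blue decoys lie off the rack. Next I fit the rack pose.

```bash
cat >> h.py <<'E'
def fit(P,Q): # P rack-> Q world, 2D
    pc,qc=P.mean(0),Q.mean(0); A=P-pc;B=Q-qc
    a=np.arctan2((A[:,0]*B[:,1]-A[:,1]*B[:,0]).sum(),(A*B).sum())
    R=np.array([[np.cos(a),-np.sin(a)],[np.sin(a),np.cos(a)]]); return a,R,qc-R@pc
E
python3 - <<'E'
from h import *
im=cv2.imread('pics/top0.png'); hsv=cv2.cvtColor(im,cv2.COLOR_BGR2HSV)
f=lambda x,y:(140+(x+.5)/3-.5,60+(y+.5)/3-.5)
ends=[((228,293),(221,348)),((276,300),(268,355)),((322,308),(314,362)),((370,315),(361,370)),((415,323),(407,380)),((462,332),(454,387)),((509,340),(501,396))]
P=[];Q=[]
for i,(b,fr) in enumerate(ends):
    y=.162-.054*i
    for x,p in ((.06,b),(0,fr)):
        P.append((x,y));Q.append(pix2world('top',*f(*p),.040)[:2])
P=np.array(P);Q=np.array(Q); a,R,t=fit(P,Q)
print(np.degrees(a),t,'res mm',np.round(1000*(Q-(P@R.T+t)),1).tolist())
for nm,p,z in (('ball',(215,267),.042),('flat',(526,326),.02),('lid',(375,412),.038),('c1',(545,310),.012),('c2',(520,492),.012),('c3',(177,437),.012)):
    w=pix2world('top',*f(*p),z); print(nm,w.round(4),'rack',(R.T@(w[:2]-t)).round(4))
for y in (.162,.108,.054,0): print(y,(R@[.03,y]+t).round(4))
print(R)
E
```

```text
-9.944561925802237 [ 0.53086819 -0.0435924 ] res mm [[1.8, 2.3], [-3.1, -0.5], [2.8, 0.4], [-2.1, -0.9], [2.5, 0.8], [-1.1, -0.2], [3.5, -1.1], [-1.2, -0.5], [3.3, 0.5], [-3.6, 0.3], [1.9, -0.1], [-2.6, 0.0], [1.7, -0.8], [-3.8, -0.2]]
ball [0.6499 0.1229 0.042 ] rack [0.0885 0.1845]
flat [ 0.5837 -0.2383  0.02  ] rack [ 0.0857 -0.1826]
lid [ 0.4817 -0.0596  0.038 ] rack [-0.0457 -0.0243]
c1 [ 0.6043 -0.2629  0.012 ] rack [ 0.1102 -0.2033]
c2 [ 0.391  -0.2271  0.012 ] rack [-0.1061 -0.2049]
c3 [0.4565 0.168  0.012 ] rack [-0.1097  0.1955]
0.162 [0.5884 0.1108]
0.108 [0.5791 0.0576]
0.054 [0.5697 0.0044]
0 [ 0.5604 -0.0488]
[[ 0.98497531  0.17269522]
 [-0.17269522  0.98497531]]
```

The fit is good: yaw -9.9°, barrel at rack (-46, -24) mm, and the third gap at y=+27 mm. I'll move above div_a with the gripper closed and the tool x axis along rack x.

```bash
python3 -m creep '[[[0,0,-0.07],[0.019,0.036,0],1],[[0,0,-0.07],[0.019,0.036,0],1],[[0,0,-0.07],[0.019,0.036,0],1],[[0,0,-0.07],[0.019,0.036,0],1],[[0,0,-0.07],[0.019,0.036,0],1],[[0,0,-0.07],[0.019,0.036,0],1],[[0,0,-0.07],[0.019,0.036,0],1],[[0,0,-0.07],[0.019,0.036,0],1],[[0,0,-0.07],[0.019,0.036,0],1],[[0,0,-0.07],[0.019,0.036,0],1]]'; python3 -m creep '[[[0,0,0],[0.019,0.036,0],1],[[0,0,0],[0.019,0.036,0],1],[[0,0,0],[0.019,0.036,0],1],[[0,0,0],[0.019,0.036,0],1],[[0,0,0],[0.019,0.036,0],1],[[0,0,0],[0.019,0.036,0],1],[[0,0,0],[0.019,0.036,0],1],[[0,0,0],[0.019,0.036,0],1],[[0,0,0],[0,0,0],1],[[0,0,0],[0,0,0],1]]'; python3 -c "
from cell import status
s=status.state();print(s['orientation'].round(4),s['q'].round(1))"
```

```text
time: 1.93
tcp_pos: [0.4211, -0.2191, 0.2486]
orientation: [[0.985, -0.174, 0.001], [-0.174, -0.985, -0.0], [0.001, 0.0, -1.0]]
force: [0.8, -0.1, 0.5]
opening: -0.0002
grasp_force: 0.0
time: 2.77
tcp_pos: [0.5731, 0.0691, 0.248]
orientation: [[0.986, -0.168, -0.0], [-0.168, -0.986, 0.0], [-0.0, -0.0, -1.0]]
force: [-0.2, -0.1, 0.3]
opening: -0.0002
grasp_force: 0.0
[[ 9.858e-01 -1.679e-01 -1.000e-04]
 [-1.679e-01 -9.858e-01  1.000e-04]
 [-1.000e-04 -0.000e+00 -1.000e+00]] [  6.7  16.   99.6   0.   64.4 106.4]
```

```bash
python3 -m creep '[[[0,0,0],[0.008,0.021,0],1],[[0,0,0],[0.007,0.021,0],1],[[0,0,0],[0,0,-0.03],1],[[0,0,0],[0,0,-0.03],1],[[0,0,0],[0,0,-0.03],1],[[0,0,0],[0,0,-0.03],1],[[0,0,0],[0,0,-0.03],1],[[0,0,0],[0,0,-0.02],1],[[0,0,0],[0,0,-0.01],1],[[0,0,0],[0,0,0],1]]'; python3 -m creep '[[[0,0,0],[0,0,-0.002],1],[[0,0,0],[0,0,-0.002],1],[[0,0,0],[0,0,-0.001],1],[[0,0,0],[0,0,0],1]]'
```

```text
time: 3.6
tcp_pos: [0.5858, 0.1078, 0.0663]
orientation: [[0.985, -0.172, -0.004], [-0.172, -0.985, -0.001], [-0.004, 0.002, -1.0]]
force: [-1.1, 0.2, -0.0]
opening: -0.0
grasp_force: 0.0
time: 3.93
tcp_pos: [0.5882, 0.1091, 0.0643]
orientation: [[0.985, -0.171, 0.002], [-0.171, -0.985, 0.0], [0.002, -0.001, -1.0]]
force: [-0.1, -0.2, 0.3]
opening: 0.0003
grasp_force: 0.0
```

```bash
python3 -m creep '[[[0,0,0],[0,0,-0.001],1],[[0,0,0],[0,0,-0.001],1],[[0,0,0],[0,0,-0.001],1],[[0,0,0],[0,0,0],1],[[0,0,0],[0,0,0],1]]'
```

```text
time: 4.35
tcp_pos: [0.5879, 0.1092, 0.0609]
orientation: [[0.985, -0.171, 0.001], [-0.171, -0.985, 0.0], [0.001, -0.0, -1.0]]
force: [-0.7, 0.2, 5.5]
opening: 0.0003
grasp_force: 3.2
```

Contact on divider 1 reads 5.5 N. I'll hop one pitch to divider 2.

```bash
python3 -m creep '[[[0,0,0],[0,0,0.008],1],[[0,0,0],[-0.0045,-0.027,0],1],[[0,0,0],[-0.0045,-0.026,0],1],[[0,0,0],[0,0,0],1],[[0,0,0],[0,0,-0.004],1],[[0,0,0],[0,0,-0.002],1],[[0,0,0],[0,0,-0.001],1],[[0,0,0],[0,0,-0.001],1],[[0,0,0],[0,0,0],1],[[0,0,0],[0,0,0],1]]'
```

```text
time: 5.18
tcp_pos: [0.5787, 0.0568, 0.0608]
orientation: [[0.985, -0.17, -0.0], [-0.17, -0.985, -0.0], [-0.0, 0.0, -1.0]]
force: [-2.6, -1.2, 8.6]
opening: -0.0
grasp_force: 4.6
```

```bash
python3 -m creep '[[[0,0,0],[0,0,0.008],1],[[0,0,0],[-0.0045,-0.027,0],1],[[0,0,0],[-0.0045,-0.026,0],1],[[0,0,0],[0,0,0],1],[[0,0,0],[0,0,-0.004],1],[[0,0,0],[0,0,-0.002],1],[[0,0,0],[0,0,-0.001],1],[[0,0,0],[0,0,-0.001],1],[[0,0,0],[0,0,0],1],[[0,0,0],[0,0,0],1]]'
```

```text
time: 6.02
tcp_pos: [0.5697, 0.004, 0.0608]
orientation: [[0.985, -0.17, -0.0], [-0.17, -0.985, 0.0], [-0.0, -0.0, -1.0]]
force: [-3.0, -1.1, 10.1]
opening: 0.0001
grasp_force: 4.8
```

```bash
python3 -m creep '[[[0,0,0],[0,0,0.008],1],[[0,0,0],[-0.0045,-0.027,0],1],[[0,0,0],[-0.0045,-0.026,0],1],[[0,0,0],[0,0,0],1],[[0,0,0],[0,0,-0.004],1],[[0,0,0],[0,0,-0.002],1],[[0,0,0],[0,0,-0.001],1],[[0,0,0],[0,0,-0.001],1],[[0,0,0],[0,0,0],1],[[0,0,0],[0,0,0],1]]'
```

```text
time: 6.85
tcp_pos: [0.5606, -0.049, 0.0608]
orientation: [[0.985, -0.17, -0.0], [-0.17, -0.985, 0.0], [-0.0, -0.0, -1.0]]
force: [-3.3, -0.4, 9.3]
opening: 0.0002
grasp_force: 5.0
```

All four dividers have been touched in order. Next I go to the barrel's -y side at rack (-46, -72).

```bash
python3 -m creep '[[[0,0,0],[0,0,0.03],1],[[0,0,0],[0,0,0.03],1],[[0,0,0],[-0.029,-0.019,0],1],[[0,0,0],[-0.029,-0.019,0],1],[[0,0,0],[-0.03,-0.019,0],1],[[0,0,0],[0,0,0],1],[[0,0,0],[0,0,0],1]]'
python3 - <<'E'
from h import *
t=np.array([.53087,-.04359]);a=np.radians(-9.94);R=np.array([[np.cos(a),-np.sin(a)],[np.sin(a),np.cos(a)]])
im=save('wrist','w1'); m=eyes.camera_model('wrist'); print(m)
p=status.state()['tcp_pos']; print('tool rack',R.T@(p[:2]-t))
r=eyes.spot_in('barrel_mid','wrist'); print([(R.T@(np.array(x['position'][:2])-t),x['position'],x['confidence']) for x in r])
E
```

```text
time: 7.43
tcp_pos: [0.4713, -0.1069, 0.1203]
orientation: [[0.985, -0.172, -0.001], [-0.172, -0.985, 0.0], [-0.001, -0.0, -1.0]]
force: [0.7, 0.0, -0.2]
opening: 0.0001
grasp_force: 0.0
{'mtx': array([[297.31863964,   0.        , 255.95144672],
       [  0.        , 297.31863964, 189.358969  ],
       [  0.        ,   0.        ,   1.        ]]), 'xyz': array([ 0.54017807, -0.11901238,  0.24639413]), 'attitude': array([[-0.17184897, -0.94897145, -0.26442602],
       [-0.98512266,  0.16523353,  0.04723596],
       [-0.00113353,  0.26860952, -0.96324848]])}
tool rack [-0.04629726 -0.07215383]
[(array([-0.16147271, -0.16059356]), [0.3441, -0.1739, 0.0221], 0.6), (array([-0.04303937, -0.02998949]), [0.4833, -0.0657, 0.0425], 0.59), (array([0.08776193, 0.17892502]), [0.6482, 0.1175, 0.0168], 0.3)]
```

View pics/w1.png

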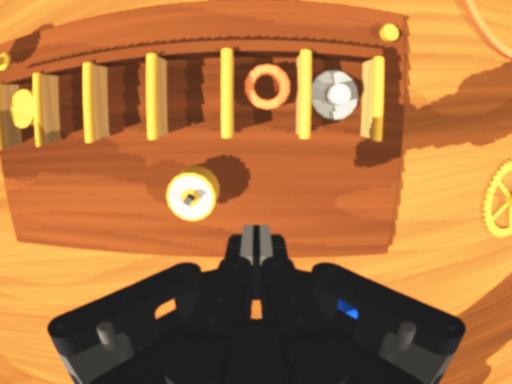

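The wrist picture shows the barrel lid at (191,195), between the fronts of div_d (155,137) and div_e (227,137), and the fingertip to its right. I'll check the fit with this view.

```bash
cat >> h.py <<'E'
t=np.array([.53087,-.04359]);a=np.radians(-9.94);R=np.array([[np.cos(a),-np.sin(a)],[np.sin(a),np.cos(a)]])
def wr(u,v,z,m=None):
    m=m or eyes.camera_model('wrist'); K=np.array(m['mtx']); x=(u-K[0,2])/K[0,0]; y=(v-K[1,2])/K[1,1]; th=np.hypot(x,y)
    d=np.array(m['attitude'])@[np.sin(th)*x/th,np.sin(th)*y/th,np.cos(th)]; o=np.array(m['xyz']); w=o+d*(z-o[2])/d[2]
    return (R.T@(w[:2]-t)).round(4)
E
python3 - <<'E'
from h import *
for n,u,v,z in (('lid',191,193,.038),('c',89,142,.040),('d',155,138,.040),('e',227,136,.040),('f',305,138,.040)): print(n,wr(u,v,z))
E
```

```text
lid [-0.0381 -0.024 ]
c [0.0033 0.0576]
d [0.0037 0.0007]
e [ 0.0038 -0.052 ]
f [ 0.0027 -0.1065]
```

```bash
python3 -m creep '[[[0,0,0],[0.002,0,-0.03],1],[[0,0,0],[0,0,-0.03],1],[[0,0,0],[0,0,-0.025],1],[[0,0,0],[0,0,0],1],[[0,0,0],[0,0,0],1]]';  python3 -m creep '[[[0,0,0],[0.001,0.006,0],1],[[0,0,0],[0.001,0.006,0],1],[[0,0,0],[0.001,0.006,0],1],[[0,0,0],[0.001,0.006,0],1],[[0,0,0],[0.001,0.006,0],1],[[0,0,0],[0.001,0.006,0],1],[[0,0,0],[0.001,0.006,0],1],[[0,0,0],[0.001,0.004,0],1],[[0,0,0],[0,0,0],1],[[0,0,0],[0,0,0],1]]'
python3 - <<'E'
from h import *
im=save('wrist','w2'); 
p=status.state()['tcp_pos']; print('tool rack',R.T@(p[:2]-t))
r=eyes.spot_in('barrel_mid','wrist'); print([(R.T@(np.array(x['position'][:2])-t),x['position'],x['confidence']) for x in r])
E
```

```text
time: 7.95
tcp_pos: [0.4745, -0.1061, 0.0344]
orientation: [[0.985, -0.17, -0.003], [-0.17, -0.985, 0.001], [-0.003, -0.0, -1.0]]
force: [0.6, -0.3, 0.8]
opening: 0.0002
grasp_force: 0.0
time: 8.78
tcp_pos: [0.4824, -0.0605, 0.0351]
orientation: [[0.985, -0.171, -0.0], [-0.171, -0.985, 0.0], [-0.0, -0.0, -1.0]]
force: [-0.7, -0.3, -0.0]
opening: 0.0001
grasp_force: 0.0
tool rack [-0.04485525 -0.02525523]
[(array([-0.03634622,  0.00133609]), [0.4953, -0.036, 0.0378], 0.87)]
```

View pics/w2.png

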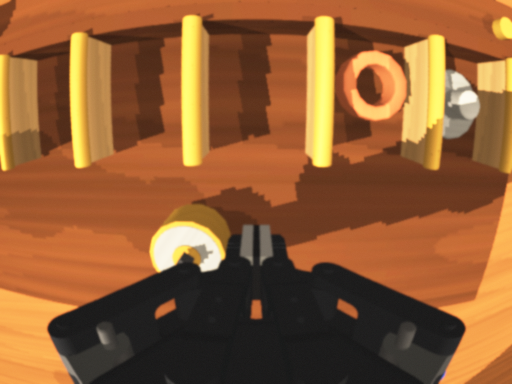

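The barrel lid is centred near (188,248), against the left finger. The div_d front is at (193,163), the div_c front at (81,165) and the div_e front at (322,163).

Run:
```python
from h import *
for n,u,v,z in (('lid',187,250,.038),('lidL',151,250,.038),('lidR',227,248,.038),('lidtop',190,222,.038),('c',81,165,.040),('d',193,163,.040),('e',322,163,.040)): print(n,wr(u,v,z))
```

```text
lid [-0.0403  0.0067]
lidL [-0.0412  0.025 ]
lidR [-0.0388 -0.0124]
lidtop [-0.026   0.0041]
c [0.0017 0.0562]
d [0.0014 0.0006]
e [ 0.0015 -0.0535]
```

```bash
python3 -m creep '[[[0,0,0],[0.001,0.005,0],1],[[0,0,0],[0.001,0.006,0],1],[[0,0,0],[0.001,0.005,0],1],[[0,0,0],[0.001,0.004,0],1],[[0,0,0],[0,0,0],1],[[0,0,0],[0,0,0],1],[[0,0,0],[-0.002,-0.01,0],1],[[0,0,0],[0,0,0.03],1],[[0,0,0],[0,0,0.03],1],[[0,0,0],[0,0,0],1]]'; python3 -m creep '[[[0,0,0],[-0.025,0.016,0],1],[[0,0,0],[-0.025,0.016,0],1],[[0,0,0],[0,0.016,0],1],[[0,0,0],[0,0,0],1],[[0,0,0],[0,0,0],1]]'
python3 - <<'E'
from h import *
im=save('wrist','w3'); 
p=status.state()['tcp_pos']; print('tool rack',R.T@(p[:2]-t))
r=eyes.spot_in('barrel_mid','wrist'); print([(R.T@(np.array(x['position'][:2])-t),x['position'],x['confidence']) for x in r])
E
```

```text
time: 9.72
tcp_pos: [0.487, -0.0521, 0.0993]
orientation: [[0.985, -0.172, 0.006], [-0.172, -0.985, -0.001], [0.006, -0.0, -1.0]]
force: [2.3, 0.2, 0.1]
opening: -0.0001
grasp_force: 0.0
time: 10.13
tcp_pos: [0.4349, -0.0031, 0.0954]
orientation: [[0.985, -0.17, 0.001], [-0.17, -0.985, -0.0], [0.001, -0.0, -1.0]]
force: [-0.4, -0.1, 0.4]
opening: -0.0004
grasp_force: 0.0
tool rack [-0.10111021  0.02304141]
[(array([-0.04254736,  0.02339682]), [0.493, -0.0132, 0.0399], 0.98), (array([-0.17465226, -0.16127886]), [0.331, -0.1723, 0.0284], 0.95), (array([-0.17021609, -0.09390171]), [0.347, -0.1067, 0.0189], 0.63)]
```

View pics/w3.png

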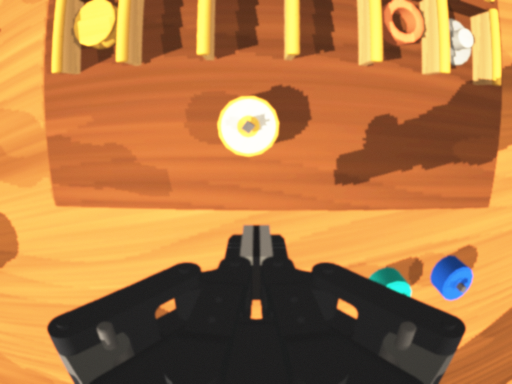

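The barrel is at (248,125), midway between the fronts of div_c (205,55) and div_d (292,55).

Run:
```python
from h import *
for n,u,v,z in (('lid',248,125,.038),('c',205,56,.040),('d',292,56,.040),('e',371,62,.04)): print(n,wr(u,v,z))
```

```text
lid [-0.0426  0.0275]
c [0.0007 0.0535]
d [0.0003 0.001 ]
e [ 0.0003 -0.0497]
```

```bash
python3 -m creep '[[[0,0,0],[0.001,0.004,0],1],[[0,0,0],[0,0,-0.03],1],[[0,0,0],[0,0,-0.03],1],[[0,0,0],[0,0,0],1],[[0,0,0],[0.008,-0.0014,0],1],[[0,0,0],[0.008,-0.0014,0],1],[[0,0,0],[0.007,-0.0012,0],1],[[0,0,0],[0.006,-0.001,0],1],[[0,0,0],[0.006,-0.001,0],1],[[0,0,0],[0.006,-0.001,0],1]]'; python3 -m creep '[[[0,0,0],[0.006,-0.001,0],1],[[0,0,0],[0.006,-0.001,0],1],[[0,0,0],[0.006,-0.001,0],1],[[0,0,0],[0,0,0],1],[[0,0,0],[0,0,0],1]]'
python3 - <<'E'
from h import *
p=status.state()['tcp_pos']; print('tool rack',R.T@(p[:2]-t))
im=save('wrist','w4')
E
```

```text
time: 11.07
tcp_pos: [0.4773, -0.0061, 0.036]
orientation: [[0.985, -0.171, 0.001], [-0.171, -0.985, 0.0], [0.001, -0.0, -1.0]]
force: [-2.7, -0.4, 2.3]
opening: 0.0001
grasp_force: 1.1
time: 11.48
tcp_pos: [0.4953, -0.009, 0.0353]
orientation: [[0.985, -0.171, 0.001], [-0.171, -0.985, -0.0], [0.001, -0.0, -1.0]]
force: [-0.9, -0.3, -0.4]
opening: 0.0
grasp_force: 0.0
tool rack [-0.04101845  0.02795532]
```

View pics/w4.png

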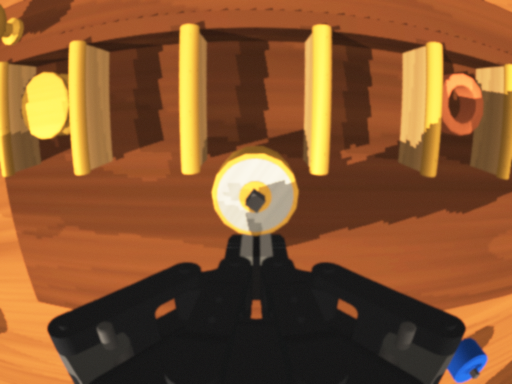

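The barrel at (255,194) sits centred between bars c (190) and d (317), so I keep pushing in.

```bash
python3 -m creep '[[[0,0,0],[0.006,-0.001,0],1],[[0,0,0],[0.006,-0.001,0],1],[[0,0,0],[0.006,-0.001,0],1],[[0,0,0],[0.006,-0.001,0],1],[[0,0,0],[0.006,-0.001,0],1],[[0,0,0],[0.006,-0.001,0],1],[[0,0,0],[0.005,-0.001,0],1],[[0,0,0],[0.005,-0.001,0],1],[[0,0,0],[0,0,0],1],[[0,0,0],[0,0,0],1]]'; python3 -m creep '[[[0,0,0],[0.002,0,0],1],[[0,0,0],[0.002,0,0],1],[[0,0,0],[0,0,0],1],[[0,0,0],[0,0,0],1]]'
```

```text
time: 12.37
tcp_pos: [0.5409, -0.017, 0.0353]
orientation: [[0.985, -0.171, 0.0], [-0.171, -0.985, -0.0], [0.0, -0.0, -1.0]]
force: [0.9, 0.4, 0.3]
opening: -0.0
grasp_force: 0.0
time: 12.7
tcp_pos: [0.5446, -0.0169, 0.0353]
orientation: [[0.985, -0.171, 0.0], [-0.171, -0.985, -0.0], [0.0, -0.0, -1.0]]
force: [-0.4, 0.3, -0.6]
opening: 0.0002
grasp_force: 0.0
```

```bash
python3 -m creep '[[[0,0,0],[0.002,0,0],1],[[0,0,0],[0.001,0,0],1],[[0,0,0],[0,0,0],1],[[0,0,0],[0,0,0],1]]'
```

```text
time: 13.03
tcp_pos: [0.5477, -0.0169, 0.0353]
orientation: [[0.985, -0.171, 0.0], [-0.171, -0.985, 0.0], [0.0, -0.0, -1.0]]
force: [0.4, 0.6, -0.3]
opening: 0.0001
grasp_force: 0.2
```

```bash
python3 -m creep '[[[0,0,0],[0.002,0,0],1],[[0,0,0],[0.001,0,0],1],[[0,0,0],[0,0,0],1],[[0,0,0],[0,0,0],1]]'
python3 - <<'E'
from h import *
p=status.state()['tcp_pos']; print('tool rack',R.T@(p[:2]-t))
im=save('wrist','w5')
E
```

```text
time: 13.37
tcp_pos: [0.5496, -0.0169, 0.0351]
orientation: [[0.985, -0.171, -0.002], [-0.171, -0.985, 0.0], [-0.002, 0.0, -1.0]]
force: [-5.9, 0.9, 3.0]
opening: 0.0002
grasp_force: 2.6
tool rack [0.01383199 0.02954843]
```

View pics/w5.png

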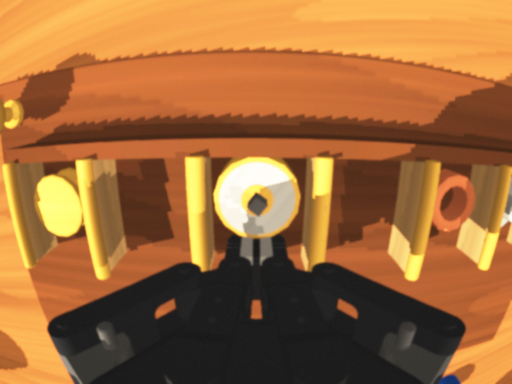

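The 6 N reaction and the lid at (257,197) touching the back wall show the barrel is home. I'll back straight out, lift and check.

```bash
python3 -m creep '[[[0,0,0],[-0.006,0.001,0],1],[[0,0,0],[-0.015,0.003,0],1],[[0,0,0],[-0.03,0.005,0],1],[[0,0,0],[-0.02,0.004,0],1],[[0,0,0],[0,0,0.03],1],[[0,0,0],[0,0,0.03],1],[[0,0,0],[0,0,0.03],1],[[0,0,0],[0,0,0],1],[[0,0,0],[0,0,0],1],[[0,0,0],[0,0,0],1]]'
python3 - <<'E'
from h import *
im=save('wrist','w6')
r=eyes.spot_in('barrel_mid','wrist'); print([(R.T@(np.array(x['position'][:2])-t),x['position'],x['confidence']) for x in r])
E
```

```text
time: 14.25
tcp_pos: [0.4796, -0.0039, 0.1252]
orientation: [[0.985, -0.171, 0.001], [-0.171, -0.985, -0.0], [0.001, -0.0, -1.0]]
force: [-0.9, -0.4, -1.2]
opening: 0.0
grasp_force: 0.0
[(array([-0.16823764, -0.15964709]), [0.3376, -0.1718, 0.0243], 0.92), (array([0.03807234, 0.023921  ]), [0.5725, -0.0266, 0.0411], 0.83)]
```

View pics/w6.png

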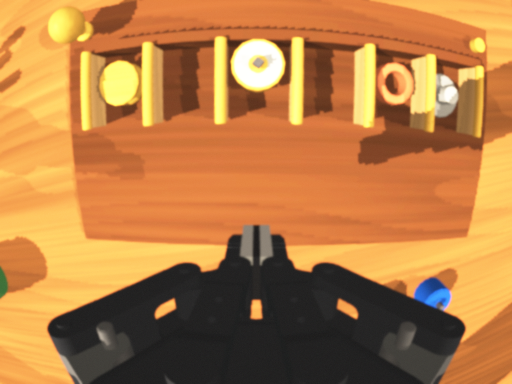

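The barrel (258,65) stands home in the third gap from the ball post, against the wall, and the bystanders are undisturbed.

```bash
python3 -c "
from cell import env
print(env.close_job())"
```

```text
the job is handed in; nothing more can be done
None
```

I touched dividers 1 to 4 in order from the ball-post end, then pushed the barrel into the third gap until it met the back wall. The last picture shows it upright and centred there with the bystanders in the rack undisturbed, and the job is handed in; no verdict was returned.

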